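Thread the guide rod of a vase-lining jig

TASK

Slide the blue carriage of the lining jig along its rails by its black grip until its bushing lies straight under the bushing of the green bridge. Then take the brass guide rod by its wooden handle from its block and thread it upright, tip down, through the upper bushing and on through the lower one, until the red band on the rod is level with the top face of the bridge. Finish while still holding the rod there at rest, and do not knock the other things on the table about.

Things in the scene. Friction and masses are not known exactly. Their poses are not given: they have to be found in the camera images.
- jig: Lining jig, fixed: plywood base 210 x 330 x 12 mm, two 12 mm steel rails (axes 35 mm above the table) along its y between dark end blocks (at y = +-150 mm, 20 mm thick, 48 mm high). Origin: on the table, on the line along which the bushing axes lie. x points away from the robot (base from -125 to +85 mm), z up. Yaw and place vary.
- slide (a joint): Position of the blue carriage on the rails, m: 0 at the stop at the jig's -y end, 0.18 at the other stop, growing towards the jig's +y; 0.09 is jig y = 0. It starts between 0 and 0.04, stays where it is left and slides with about 1.5 N of friction.
- slide_bore (a point): Centre of the top rim (65 mm above the table) of the lower bushing, a vertical 15 mm through hole, brass-rimmed, in the 20 mm thick blue carriage block (70 x 44 mm). Below the block it is open air down to the plywood (from 45 to 12 mm above the table). Axes as the jig's.
- slide_grip (a point): Centre of the top of the carriage's black upright grip, 28 mm along jig x by 20 mm along jig y, 43 mm high (57 to 100 mm above the table), on a tongue 90 mm in front (jig -x) of the lower bushing. Pinch it from above across its 20 mm. A yellow line on the tongue marks the bushing's centre line. Axes as the jig's.
- bridge: Green bridge, fixed, same yaw as the jig: a post 30 x 44 mm, 61 to 91 mm behind (+x) the bushing axis, and a plate 44 mm wide, 20 mm thick (115 to 135 mm above the table) that reaches 22 mm in front of the axis. Origin: on the table straight below the upper bushing. It is clamped at jig y = -20 to +40 mm, so the carriage must go to 0.07 to 0.13 m.
- bridge_bore (a point): Centre of the top rim (135 mm above the table) of the upper bushing, a vertical 15 mm through hole, brass-rimmed, in the bridge plate. A yellow line in front of it marks its centre line. The bushings are in line when slide_bore lies straight below this point (70 mm lower). Axes as the jig's, z up.
- rod: Guide rod, about 0.16 kg: brass shaft 12 mm thick, 125 mm long, foot tapered over 8 mm to 7 mm; on it a square wooden handle 24 x 24 mm, 45 mm high. Origin: tip centre; z up to the handle, x and y square to its flats. Red band on the shaft 97 to 117 mm above the tip: when it is level with the bridge's top the tip is clear of the plywood. Starts upright in its block, tip 10 mm above the table.
- holder: Dark wooden storage block of the rod, 70 x 70 x 70 mm, fixed; the rod stands in a 15 mm hole 60 mm deep at its centre. Origin: centre of its underside. It may change places with the tin.
- tin: Yellow-banded round tin, 76 mm in diameter, 50 mm high, bystander. Origin: centre of its underside.
- vase: Dark turned wooden vase with a gilt neck, 128 mm in diameter, 220 mm high, bystander. Origin: centre of its underside.
- small_vase: Turned wooden vase with a gilt neck, 96 mm in diameter, 165 mm high, bystander. Origin: centre of its underside.
- brush: Flat brush lying on the table, 200 mm long, 42 mm wide, 20 mm high, bystander. Origin: at the table under its middle, x along it.
- knife: Broad-bladed palette knife lying on the table, 240 mm long, 65 mm wide, 20 mm high, bystander. Origin: at the table under its middle, x along it.
- tape: Yellow ring (tape core), 90 mm outside diameter, 24 mm high, lying flat, bystander. Origin: centre of its underside.
- jar: Amber glass jar with a white cap, 60 mm in diameter, 70 mm high, bystander. Origin: centre of its underside.
Mind the look-alikes: they are no part of the job. There is more than one size of the rod; the job needs the smallest.

How it is judged (in metres and radians):
On the way, in this order (a step that is already met when the one before it is completed fails the run):
1. the carriage's bushing lies straight under the bridge's (within 4 mm) (horizontal distance between slide_bore and bridge_bore below 0.004 m), for 0.2 s.
2. the rod is through the upper bushing, upright (z of rod in the frame of bridge_bore below -0.022 m and horizontal distance between rod and bridge_bore below 0.004 m and angle between rod's own z axis and vertical below 0.06 rad), for 0.05 s.
At the end, for the whole second after the job is handed in: The fingers hold the rod (over 1 N) at rest (under 0.03 m/s), upright within 0.06 rad, tip within 4 mm of both bushing axes and these within 4 mm of one another, tip 93 to 120 mm below the bridge's top face: below the lower bushing, clear of the plywood, handle clear of the bridge (horizontal distance between each of slide_bore, rod and bridge_bore below 0.004 m and horizontal distance between rod and slide_bore below 0.004 m and angle between rod's own z axis and vertical below 0.06 rad and z of rod in the frame of bridge_bore between -0.12 and -0.093 m and contact force between the fingers and rod above 1 N and linear speed of rod below 0.03 m/s); the arm keeps its last pose, push and grip.
It fails at once if a bystander is knocked about (moved by more than 30 mm) (distance of any of tin, vase, small_vase, brush, knife, tape, jar from where it was at the start of the episode above 0.03 m).
It also fails if it takes over 69 s, if anything falls off the work surface, if the arm or the gripper's body presses on something with over 40 N, if the wrist force passes 120 N, or if a joint passes its speed limit or range.

ROBOT

A 6-joint arm with a two-finger parallel gripper is mounted at the origin on the work surface. World frame = base frame: x ahead of the robot, y to its left, z up, the work surface at z = 0. Lengths are in mm, angles in rad, forces in N, time in s.
With the tool pointing down it reaches from about 300 to 775 mm from the base axis. Payload 14.6 kg.
Tool frame: the origin (TCP) lies midway between the tips of the shut fingers; the grasp point (between the pads) lies 19 mm behind it; z points along the fingers, y is the line along which they close (so a half turn about z gives the same grasp; the last joint's range is limited). The gripper opens to 94 mm and grips with 3 to 60 N. Pads are 16 mm wide; open, the fingers measure 119 mm over their backs; the gripper's body (75 mm by 177 mm) begins 78 mm behind the grasp point.
Start: joints at [-1.403, 0.3, 1.521, -0, 1.321, -0.067], TCP at [127.95, -534.9, 178.646] pointing down, gripper open.
Joint ranges: [-3.03, 3.03], [-0.79, 2.21], [0.23, 2.52], [-1.04, 4.18], [0, 3.07], [-2.55, 2.55]. Speed limits (rad/s): [2.22, 2.22, 2.57, 3.14, 3.14, 3.14].

INTERFACE

Orientations are given as [roll, pitch, yaw] about the fixed x, y, z axes, in that order (R = Rz(yaw) Ry(pitch) Rx(roll)).
In Python, from cell import manip, camera gives the robot as it stands.
- The arm moves only by the tool move_arm, never from a script. Its arguments are lists of equal length, an entry for each row: "dp": the shift along the world's x, y, z in mm, a list of three; "rotation": the turn, a rotation vector about the world's x, y, z in rad, a list of three; "hand": the opening, from 0 (shut) to 1 (fully open). A call has 1 to 10 rows; each row shifts and turns the commanded pose from where the row before left it; what a row does not reach is not made up. A row lasts 1/8 s, in which the tool goes at most 62.5 mm and 10.7 degrees, less where a joint would pass 70% of its speed; a pose out of reach is approached as far as the arm can. A call with a gripper value outside its range is refused whole. The fingers move at their own pace and stop on an object; "newtons" is the grip in N (left out, the last holds). Time passes only in rows, so rows that do not move let the fingers close. It gives the time, the measured TCP pose, the force, the opening and the grip force at its end, in the units of the state.
- manip.read_state(): the state, without advancing time (a new reading comes with each control period).
- camera(name): name is "scene" or "top"; returns a dict with "image" (480x640x3 uint8, red, green, blue), "fx", "fy", "cx", "cy" (pixels), "R" (3x3) and "t" (3): a world point X has camera coordinates R X + t. Camera axes: x right, y down, z forward; pixel columns grow to the right and rows downward; lengths in mm; the calibration is good to about 2 mm. A picture is of the moment at which its call begins. There is no depth.
- manip.sign_off(): hands the job in; it is judged then, once.
The state is a dict: "clock": time; "joints": joint angles; "qd": joint speeds; "effort": joint torques, N m; "eef_pos": TCP position; "eef_rot": TCP orientation; "wrist_force": force on the tool from outside, world axes, zero at the start; "moment": the same for the moment, N m; "finger_gap": finger opening in mm; "finger_force": force on a finger pad.
Only numpy, scipy, OpenCV 4.12 (cv2) and the standard library are available. Lean on these libraries where they do the work, as an engineer would, in place of code of your own. Each camera call takes 0.05 s, during which the arm holds its last target. There are 200 camera calls.

## Working session

There is one attempt and no reset: what is moved stays moved. The work goes in short steps, Python scripts to look and compute and a tool call to move; the robot and the scene stay as the last step left them, time stands still between calls to the robot, and variables do not carry over. Pictures are saved under pics/ and viewed, at most 10 in all, crops included, and the job is handed in when it is done.

Besides the shell and the picture viewer there is one more tool, called after "Request:" by a JSON object that holds its "fn" and its "kwargs", one argument or row to a line. move_arm: Moves the arm, as the interface text tells. Its arguments: {"type":"object","properties":{"dp":{"type":"array","items":{"type":"array","items":{"type":"number"}}},"rotation":{"type":"array","items":{"type":"array","items":{"type":"number"}}},"hand":{"type":"array","items":{"type":"number"}},"newtons":{"type":"number"}},"required":["dp","rotation","hand"]}

```bash
mkdir -p pics; cat > h.py <<'E'
import numpy as np, cv2
from cell import manip, camera
def snap(n,f=None):
    c=camera(n)
    for k in("R","t"): c[k]=np.array(c[k],float)
    if f: cv2.imwrite("pics/"+f,c["image"][:,:,::-1])
    return c
def ray(c,u,v):
    d=c["R"].T@np.array([(u-c["cx"])/c["fx"],(v-c["cy"])/c["fy"],1.]); return -c["R"].T@c["t"],d
def plane(c,u,v,z):
    o,d=ray(c,u,v); return o+d*(z-o[2])/d[2]
def proj(c,X):
    p=c["R"]@np.array(X,float)+c["t"]; return np.array([c["fx"]*p[0]/p[2]+c["cx"],c["fy"]*p[1]/p[2]+c["cy"]])
def tri(c1,p1,c2,p2):
    o1,d1=ray(c1,*p1);o2,d2=ray(c2,*p2)
    s=np.linalg.lstsq(np.c_[d1,-d2],o2-o1,rcond=None)[0]; a=o1+d1*s[0];b=o2+d2*s[1]
    return (a+b)/2,np.linalg.norm(a-b)
E
python3 - <<'E'
from h import *
for n in("scene","top"):
    c=snap(n,n+"0.png"); print(n,c["fx"],-c["R"].T@c["t"],c["R"][2])
print(manip.read_state())
E
```

```text
scene 548.0203832059705 [1431.94939704  141.03899574 1263.93738689] [-0.60463619 -0.08355046 -0.79210756]
top 564.1346978047567 [ 186.7792759    12.22649586 1981.83645072] [ 0.18216188 -0.01221727 -0.98319265]
{'clock': 0.1, 'joints': array([-1.40263027e+00,  3.00395259e-01,  1.52149302e+00, -1.12506100e-05,
        1.32068711e+00, -6.66201839e-02]), 'qd': array([-6.67735304e-04, -9.20600283e-04, -1.69366386e-03, -6.83094473e-04,
        3.99292719e-05, -4.96932891e-04]), 'effort': array([ 9.50006215e-04, -5.32644010e+01, -3.53284049e+01,  7.08943745e-02,
        2.34851689e-02, -4.87987643e-05]), 'eef_pos': array([ 127.89090646, -534.66930376,  178.16519228]), 'eef_rot': array([-3.14061138e+00, -5.45477569e-05,  2.34789006e-01]), 'wrist_force': array([ 0.55439169, -0.15966568, -0.71662119]), 'moment': array([-0.01283985, -0.01275715, -0.00062064]), 'finger_force': 0.0, 'finger_gap': 93.80280926848702}
```

View pics/scene0.png

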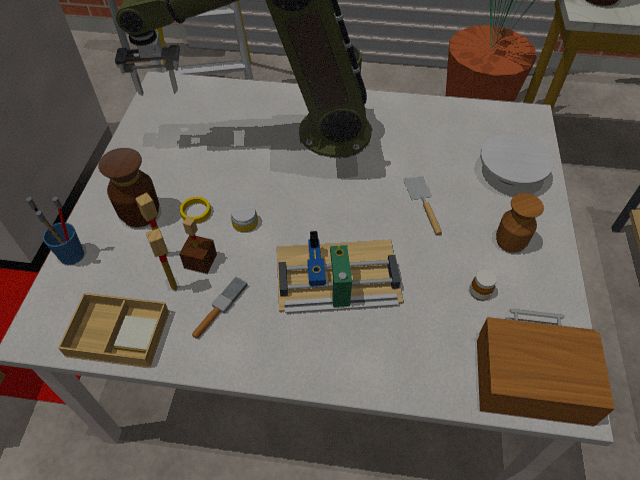

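View pics/top0.png

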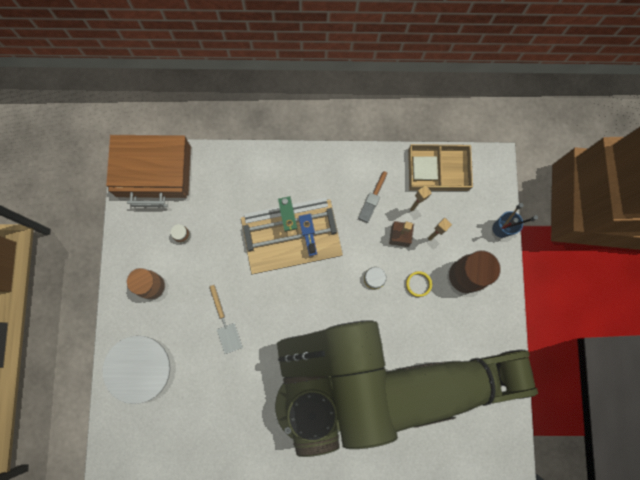

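The scene view shows the jig at about (340,272), with the blue carriage's bore at (317,268), the grip at (314,238) and the bridge bore at (341,262). There are three rods, with handles at scene (190,226), (147,205) and (157,243). The one at (190,226) sits low in the dark block at (198,255), so it looks like the smallest. I'll check that in an enlarged crop.

```bash
python3 - <<'E'
from h import *
a=cv2.imread("pics/scene0.png");b=cv2.imread("pics/top0.png")
r=lambda i,x,y,w,h:cv2.resize(i[y:y+h,x:x+w],(400,300),interpolation=cv2.INTER_CUBIC)
cv2.imwrite("pics/crop1.png",np.vstack([np.hstack([r(a,125,185,120,90),r(a,265,215,140,105)]),np.hstack([r(b,360,170,120,90),r(b,235,185,120,90)])]))
E
```

```text
(no output)
```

View pics/crop1.png

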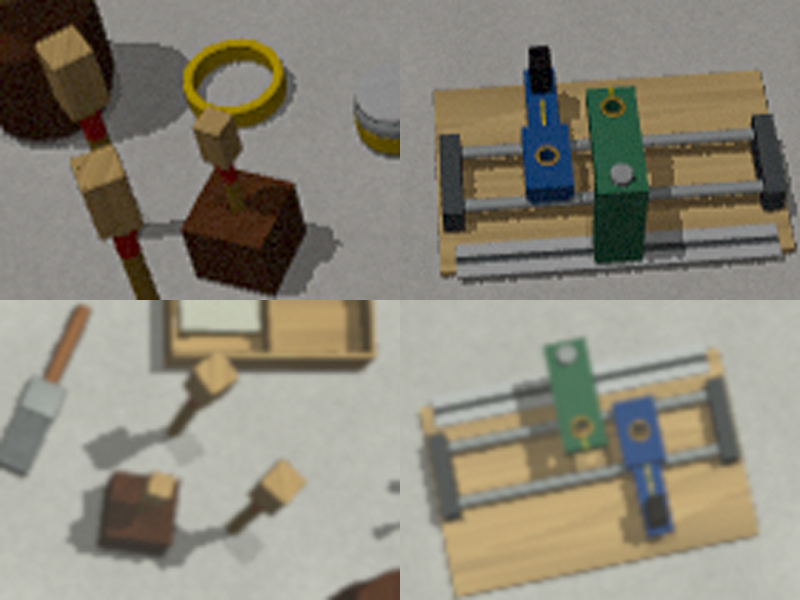

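The crop confirms it. The rod in the block, with its handle top at scene (190,222) and top (408,226), is the smallest, and the other two stand taller on thin shafts. The bores are at scene (339,252) and (316,269), and at top (289,223) and (306,224).

```bash
cat >> h.py <<'E'
def blob(c,hlo,hhi,box):
    x,y,w,h=box; im=c["image"][y:y+h,x:x+w]; hsv=cv2.cvtColor(np.ascontiguousarray(im),cv2.COLOR_RGB2HSV)
    m=cv2.inRange(hsv,np.array(hlo),np.array(hhi)); cs=max(cv2.findContours(m,0,cv2.CHAIN_APPROX_NONE)[0],key=cv2.contourArea)
    return cs[:,0]+np.array([x,y]),m
E
python3 - <<'E'
from h import *
S=snap("scene");T=snap("top")
for n,p,q,z in(("bridge",(339.2,251.8),(289.3,223.1),135),("lower",(316.1,269.3),(306.4,224),65),("grip",(314,234),(311.5,248),100),("handle",(190.3,221.6),(408.3,225.8),180)):
    print(n,*tri(S,p,T,q),"S",plane(S,*p,z),"T",plane(T,*q,z))
# yaw: green in top, blue in top
for n,lo,hi,box,z in(("green",(45,60,30),(85,255,255),(270,185,40,60),135),("blue",(105,120,40),(125,255,255),(290,205,40,55),65)):
    k,m=blob(T,lo,hi,box); P=np.array([plane(T,*a,z)[:2] for a in k],np.float32); print(n,cv2.minAreaRect(P),)
    v=cv2.fitLine(P,2,0,.01,.01).ravel(); print(np.degrees(np.arctan2(v[1],v[0])))
# holder top face
k,m=blob(T,(0,80,20),(15,255,120),(385,215,35,35)); P=np.array([plane(T,*a,70)[:2] for a in k],np.float32); print("holder",cv2.minAreaRect(P))
# tall rods: feet top pixel and heads
for p,q in(((147+0,197),(424,190)),((155,232),(443,226))): print("tall",*tri(S,p,T,q))
for q in((429,239),(411,209)): print("foot",plane(T,*q,0))
for n,q,z in(("tin",(375,278),50),("vase",(482,272),220),("jar",(179,233),70)): print(n,plane(T,*q,z))
E
```

```text
bridge [601.94921741  78.3395753  133.10391463] 3.2157431792533955 S [603.17616715  80.04164932 135.        ] T [601.66668898  76.67178302 135.        ]
lower [615.26237018  20.71946771  61.90489555] 2.195375636265372 S [617.25709708  22.11915742  65.        ] T [614.70112794  19.61727021  65.        ]
grip [524.36745001   2.47694853  95.93846164] 2.0253019686607816 S [527.42678491   3.96384392 100.        ] T [523.76278309   1.49454422 100.        ]
handle [ 586.70225886 -312.81343532  172.26334109] 6.594557287199161 S [ 592.53138373 -306.18808057  180.        ] T [ 585.87723884 -314.67445047  180.        ]
green ((634.781005859375, 85.41126251220703), (109.8191146850586, 42.40244674682617), 13.486955642700195)
12.626952
blue ((595.2254638671875, 16.607357025146484), (101.6506576538086, 36.25752639770508), 11.636307716369629)
5.3892946
holder ((567.0156860351562, -321.0151062011719), (42.25639724731445, 84.30686950683594), 29.330398559570312)
tall [ 663.49527144 -344.2953469   345.00440341] 19.235907547361325
tall [ 594.96949278 -428.7921085   121.25114536] 28.583651001282927
foot [ 577.88620375 -420.62502609    0.        ]
foot [ 688.1485424  -358.66276112    0.        ]
tin [ 429.33387754 -218.59171029   50.        ]
vase [ 429.55052402 -537.26307238  220.        ]
jar [578.00520314 458.61919675  70.        ]
```

Request:
{"fn": "move_arm", "kwargs": {
  "dp": [
    [40, 53, 0],
    [40, 53, 0],
    [40, 53, 0],
    [40, 53, 0],
    [40, 53, 0],
    [40, 53, 0],
    [40, 53, 0],
    [40, 53, 0],
    [40, 53, 0],
    [39, 59, 0]
  ],
  "rotation": [
    [0, 0, -0.013],
    [0, 0, 0],
    [0, 0, 0],
    [0, 0, 0],
    [0, 0, 0],
    [0, 0, 0],
    [0, 0, 0],
    [0, 0, 0],
    [0, 0, 0],
    [0, 0, 0]
  ],
  "hand": [0.6, 0.6, 0.6, 0.6, 0.6, 0.6, 0.6, 0.6, 0.6, 0.6]
}}

```text
clock: 1.45
eef_pos: [502.2, -31.9, 178.6]
eef_rot: [3.141, -0.0, 0.222]
wrist_force: [0.1, -1.8, 0.1]
finger_gap: 56.3
finger_force: 0.0
```

Request:
{"fn": "move_arm", "kwargs": {
  "dp": [
    [0, 0, -25],
    [0, 0, -25],
    [0, 0, 0],
    [0, 0, 0]
  ],
  "rotation": [
    [0, 0, 0],
    [0, 0, 0],
    [0, 0, 0],
    [0, 0, 0]
  ],
  "hand": [0.6, 0.6, 0.6, 0.6]
}}

```text
clock: 1.95
eef_pos: [501.7, -34.0, 129.7]
eef_rot: [3.141, -0.001, 0.222]
wrist_force: [1.1, -0.4, 0.3]
finger_gap: 56.5
finger_force: 0.0
```

```bash
python3 - <<'E'
from h import *
S=snap("scene");T=snap("top");s=manip.read_state();print(s["clock"],s["eef_pos"],s["eef_rot"],s["finger_gap"],proj(S,s["eef_pos"]),proj(T,s["eef_pos"]))
r=lambda i,x,y,w,h:cv2.resize(np.ascontiguousarray(i[y:y+h,x:x+w,::-1]),(400,300),interpolation=cv2.INTER_CUBIC)
cv2.imwrite("pics/c2.png",np.hstack([r(S["image"],265,190,140,105),r(S["image"],280,205,80,60)]))
E
```

```text
2.05 [501.7617645  -34.00110399 129.79654867] [ 3.14097700e+00 -1.64020666e-03  2.21506150e-01] 56.68729237444213 [301.30380313 218.23227939] [322.17418826 253.01035207]
```

View pics/c2.png

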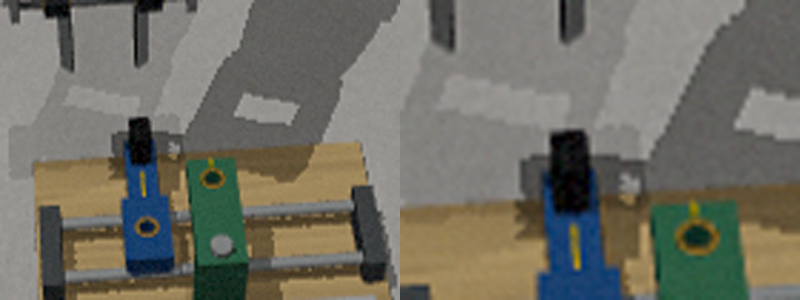

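The crop shows the open fingers left of and behind the grip, with tips at scene about (289,215) and (314,213). The grip top is at (313.5,233). The fit with the measured positions is good, so I'll move over the grip.

Request:
{"fn": "move_arm", "kwargs": {
  "dp": [
    [12, 18, 0],
    [13, 18, 0],
    [0, 0, 0],
    [0, 0, -20],
    [0, 0, -20],
    [0, 0, -20],
    [0, 0, 0],
    [0, 0, 0]
  ],
  "rotation": [
    [0, 0, 0],
    [0, 0, 0],
    [0, 0, 0],
    [0, 0, 0],
    [0, 0, 0],
    [0, 0, 0],
    [0, 0, 0],
    [0, 0, 0]
  ],
  "hand": [0.6, 0.6, 0.6, 0.6, 0.6, 0.6, 0.6, 0.6]
}}

```text
clock: 3.05
eef_pos: [526.6, 2.0, 69.6]
eef_rot: [3.141, -0.001, 0.222]
wrist_force: [-0.3, 0.4, -0.6]
finger_gap: 56.3
finger_force: 0.0
```

Request:
{"fn": "move_arm", "kwargs": {
  "dp": [
    [0, 0, 0],
    [0, 0, 0],
    [0, 0, 0],
    [0, 0, 0],
    [0, 0, 0]
  ],
  "rotation": [
    [0, 0, 0],
    [0, 0, 0],
    [0, 0, 0],
    [0, 0, 0],
    [0, 0, 0]
  ],
  "hand": [0, 0, 0, 0, 0],
  "newtons": 15
}}

```text
clock: 3.68
eef_pos: [526.3, 2.3, 68.7]
eef_rot: [-3.142, -0.0, 0.222]
wrist_force: [-1.4, 0.3, 1.1]
finger_gap: 19.7
finger_force: 15.0
```

```bash
python3 - <<'E'
from h import *
S=snap("scene");T=snap("top");s=manip.read_state();print(s["clock"],s["eef_pos"],s["finger_gap"],s["finger_force"],s["wrist_force"])
r=lambda i,x,y,w,h:cv2.resize(np.ascontiguousarray(i[y:y+h,x:x+w,::-1]),(400,300),interpolation=cv2.INTER_CUBIC)
cv2.imwrite("pics/c3.png",np.hstack([r(S["image"],265,200,140,105),r(T["image"],235,185,120,90)]))
E
```

```text
3.775 [526.28661205   2.23976329  68.72292347] 19.780831716091352 14.999527931213379 [-0.89989795  0.79186782  2.24260598]
```

View pics/c3.png

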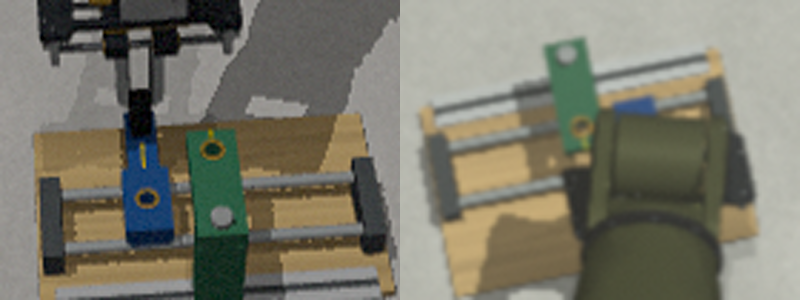

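The grip is held: gap 19.8 mm at 15 N. The bores are about 59 mm apart along jig y, so I'll slide slowly.

Request:
{"fn": "move_arm", "kwargs": {
  "dp": [
    [-1.7, 7.3, 0],
    [-1.7, 7.3, 0],
    [-1.7, 7.3, 0],
    [-1.7, 7.3, 0],
    [-1.7, 7.3, 0],
    [-1.7, 7.3, 0],
    [-1.7, 7.3, 0],
    [-1.3, 5.9, 0],
    [0, 0, 0],
    [0, 0, 0]
  ],
  "rotation": [
    [0, 0, 0],
    [0, 0, 0],
    [0, 0, 0],
    [0, 0, 0],
    [0, 0, 0],
    [0, 0, 0],
    [0, 0, 0],
    [0, 0, 0],
    [0, 0, 0],
    [0, 0, 0]
  ],
  "hand": [0, 0, 0, 0, 0, 0, 0, 0, 0, 0]
}}

```text
clock: 5.03
eef_pos: [513.6, 60.1, 68.7]
eef_rot: [-3.141, -0.002, 0.222]
wrist_force: [6.4, 3.9, -3.5]
finger_gap: 19.8
finger_force: 15.0
```

```bash
python3 - <<'E'
from h import *
S=snap("scene");s=manip.read_state();print(s["clock"],s["eef_pos"],s["eef_rot"],s["finger_gap"],s["finger_force"],s["wrist_force"])
I=S["image"];hsv=cv2.cvtColor(I,cv2.COLOR_RGB2HSV)
cv2.imwrite("pics/c4.png",cv2.resize(np.ascontiguousarray(I[220:310,285:405,::-1]),(800,600),interpolation=cv2.INTER_CUBIC))
E
```

```text
5.075 [513.63140283  60.11879685  68.75250013] [-3.14112347e+00 -1.84608628e-03  2.22063798e-01] 19.507744174094416 14.999701380729675 [ 6.34599958  2.84900142 -3.86686925]
```

View pics/c4.png

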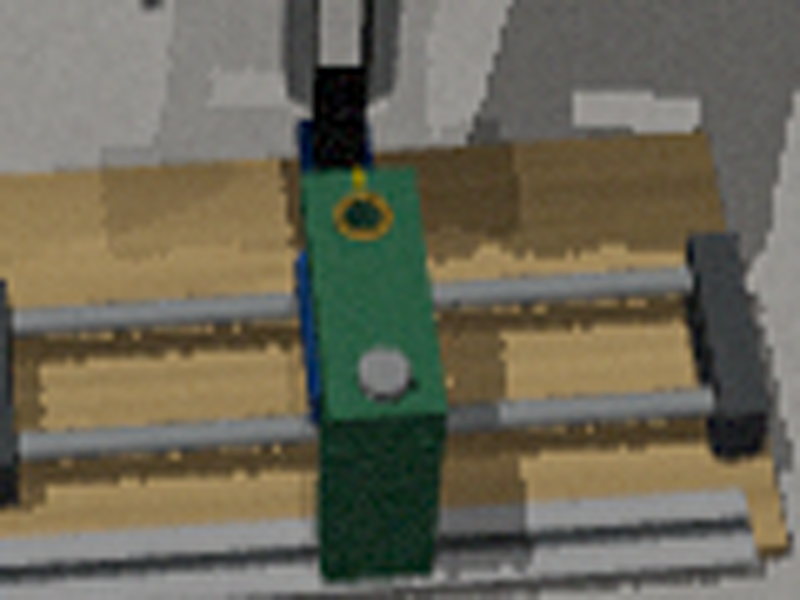

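The bridge rim is at scene about (339,252), and the carriage sits under the bridge with its left edge just showing. I'll compare the left edges of both 44 mm blocks, each at its own height.

```bash
python3 - <<'E'
from h import *
S=snap("scene");I=S["image"];hsv=cv2.cvtColor(I,cv2.COLOR_RGB2HSV)
yaw=.222; ex=np.array([np.cos(yaw),np.sin(yaw)]);ey=np.array([-ex[1],ex[0]])
G=cv2.inRange(hsv,(45,80,20),(90,255,255));B=cv2.inRange(hsv,(100,120,20),(130,255,255))
for n,M,rows,z in(("green",G,range(248,281),135),("blue",B,range(259,281),65)):
    P=[]
    for v in rows:
        u=np.flatnonzero(M[v,325:352]); 
        if len(u): P.append(plane(S,325+u[0]-.5,v,z)[:2])
    P=np.array(P); k=np.polyfit(P@ex,P@ey,1); print(n,len(P),"slope",k[0],"y med",np.median(P@ey),"x",(P@ex).min(),(P@ex).max(), np.round(P@ey,1))
O=cv2.inRange(hsv[245:262,328:352],(10,120,70),(24,255,255));v,u=np.nonzero(O);e=cv2.minEnclosingCircle(np.c_[u,v].astype(np.float32));print("rim",u.mean()+328,v.mean()+245,e)
b=plane(S,u.mean()+328,v.mean()+245,135)[:2];print("bore",b,b@ex,b@ey,"tcp",np.array(manip.read_state()["eef_pos"])[:2]@np.c_[ex,ey])
E
```

```text
green 33 slope -0.011724437065590504 y med -78.68953251056135 x 591.8134504376025 690.1410288530559 [-78.2 -78.6 -78.9 -79.2 -79.5 -77.3 -77.6 -77.9 -78.2 -78.5 -78.8 -79.1
 -79.4 -77.2 -77.5 -77.8 -78.1 -78.4 -78.7 -79.1 -79.4 -79.7 -77.5 -77.8
 -78.1 -78.4 -78.7 -79.  -79.3 -79.6 -79.9 -80.2 -80.5]
blue 22 slope -0.015212023320233749 y med -77.6972453831364 x 576.6631738942868 644.1740809582154 [-75.7 -78.7 -76.3 -76.6 -77.  -77.3 -77.6 -77.9 -78.2 -78.5 -78.9 -79.2
 -76.9 -77.2 -77.5 -77.8 -78.1 -78.4 -78.7 -79.  -76.7 -77.1]
rim 340.4179104477612 251.56716417910448 ((11.5, 7.099999904632568), 12.143411636352539)
bore [602.02046402  83.04263727] 605.5307123115908 -51.54876477016862 tcp [514.25513031 -54.46572017]
```

The carriage is aligned within about 1 mm (green edge −78.7, blue edge −77.7). I'll let go, lift, and measure the rod.

Request:
{"fn": "move_arm", "kwargs": {
  "dp": [
    [0, 0, 0],
    [0, 0, 0],
    [0, 0, 0],
    [0, 0, 20],
    [0, 0, 30],
    [0, 0, 40],
    [0, 0, 40],
    [0, 0, 40],
    [0, 0, 30],
    [0, 0, 0]
  ],
  "rotation": [
    [0, 0, 0],
    [0, 0, 0],
    [0, 0, 0],
    [0, 0, 0],
    [0, 0, 0],
    [0, 0, 0],
    [0, 0, 0],
    [0, 0, 0],
    [0, 0, 0],
    [0, 0, 0]
  ],
  "hand": [0.5, 0.5, 0.5, 0.5, 0.5, 0.5, 0.5, 0.5, 0.5, 0.5]
}}

```text
clock: 6.38
eef_pos: [513.6, 59.3, 270.6]
eef_rot: [3.141, -0.003, 0.222]
wrist_force: [-0.2, -0.2, -1.1]
finger_gap: 47.3
finger_force: 0.0
```

```bash
python3 - <<'E'
from h import *
S=snap("scene");T=snap("top");print(manip.read_state()["eef_pos"])
r=lambda i,x,y,w,h:cv2.resize(np.ascontiguousarray(i[y:y+h,x:x+w,::-1]),(400,600),interpolation=cv2.INTER_CUBIC)
cv2.imwrite("pics/c5.png",np.hstack([r(S["image"],176,212,40,60),r(T["image"],385,205,40,60)]))
for p,q in(((145,200),(443,227)),((156,238),(424,193))): print("tall",*tri(S,p,T,q))
E
```

```text
[512.75805708  59.19171837 267.78945675]
tall [ 573.62296112 -419.43292879  224.4713157 ] 3.4946185133414134
tall [ 685.29569519 -358.92039119  221.09912617] 3.8674725747305785
```

View pics/c5.png

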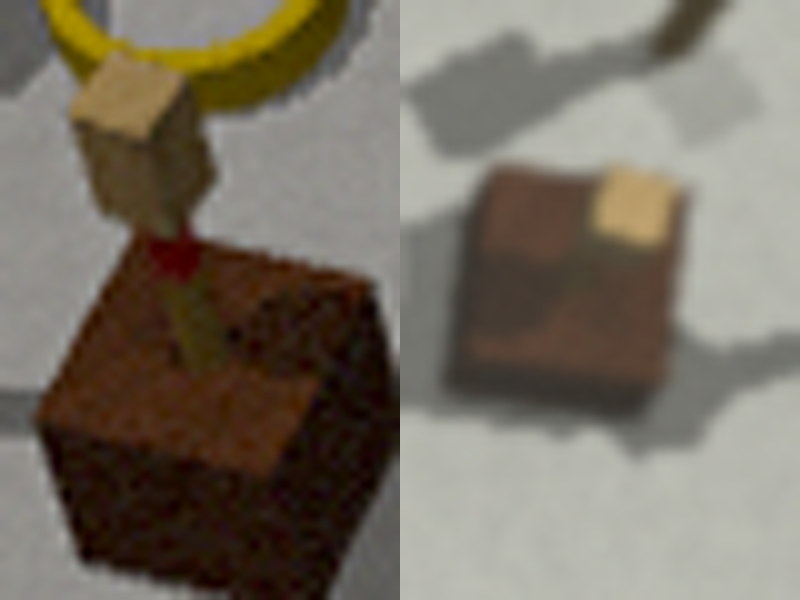

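The handle's top face has its centre at scene about (189,221.2) and top about (408.3,225.2). The block's top-face corners are clear in both views.

```bash
python3 - <<'E'
from h import *
S=snap("scene");T=snap("top")
f=lambda p,x,y:(x+(p[0]+.5)/10-.5,y+(p[1]+.5)/10-.5)
def q(C,pts,x,y,z):
    P=np.array([plane(C,*f(p,x,y),z)[:2] for p in pts]); c=P.mean(0); e=np.roll(P,-1,0)-P
    a=np.degrees(np.arctan2(e[:,1],e[:,0]))%90; print(z,"centre",c,"sides",np.linalg.norm(e,axis=1).round(1),"ang",a.round(1)); return c
q(S,[(120,55),(192,75),(152,138),(72,118)],176,212,180); q(T,[(210,165),(285,183),(262,250),(195,232)],385,205,180)
q(S,[(140,235),(372,290),(270,472),(38,420)],176,212,70); q(T,[(90,165),(288,190),(265,385),(70,365)],385,205,70)
print("tri",tri(S,f((134,96),176,212),T,f((238,207),385,205)))
E
```

```text
180 centre [ 591.65879054 -309.98765017] sides [20.6 22.1 22.4 22.9] ang [78.8 78.5 80.7 74.1]
180 centre [ 587.56905872 -314.8810896 ] sides [25.2 24.  22.6 23.2] ang [76.6 70.2 75.  76.4]
70 centre [ 591.632225   -311.32393835] sides [69.2 64.6 67.1 66. ] ang [81.7 79.7 82.9 81.6]
70 centre [ 587.54739936 -313.48972098] sides [69.4 69.8 67.7 71.4] ang [83.1 82.  84.5 83.3]
tri (array([ 588.20077337, -313.83396171,  175.55671632]), np.float64(3.752461332247105))
```

The rod stands upright: handle at (589.5,−312.4), block the same, handle yaw about −13°. I'll go above it.

Request:
{"fn": "move_arm", "kwargs": {
  "dp": [
    [7.7, -37.2, 0],
    [7.7, -37.2, 0],
    [7.7, -37.2, 0],
    [7.7, -37.2, 0],
    [7.7, -37.2, 0],
    [7.7, -37.2, 0],
    [7.7, -37.2, 0],
    [7.7, -37.2, 0],
    [7.7, -37.2, 0],
    [7.4, -36.8, 0]
  ],
  "rotation": [
    [0, 0, -0.045],
    [0, 0, -0.045],
    [0, 0, -0.045],
    [0, 0, -0.045],
    [0, 0, -0.045],
    [0, 0, -0.045],
    [0, 0, -0.045],
    [0, 0, -0.045],
    [0, 0, -0.045],
    [0, 0, -0.044]
  ],
  "hand": [0.7, 0.7, 0.7, 0.7, 0.7, 0.7, 0.7, 0.7, 0.7, 0.7]
}}

```text
clock: 7.82
eef_pos: [589.7, -313.5, 267.2]
eef_rot: [-3.141, 0.002, -0.229]
wrist_force: [-0.4, 0.8, 0.4]
finger_gap: 65.6
finger_force: 0.0
```

Request:
{"fn": "move_arm", "kwargs": {
  "dp": [
    [0, 0, -30],
    [0, 0, -30],
    [0, 0, 0],
    [0, 0, 0]
  ],
  "rotation": [
    [0, 0, 0],
    [0, 0, 0],
    [0, 0, 0],
    [0, 0, 0]
  ],
  "hand": [0.7, 0.7, 0.7, 0.7]
}}

```text
clock: 8.32
eef_pos: [590.0, -312.5, 209.7]
eef_rot: [3.141, -0.001, -0.227]
wrist_force: [-0.3, 0.3, 0.5]
finger_gap: 65.8
finger_force: 0.0
```

```bash
python3 - <<'E'
from h import *
S=snap("scene");s=manip.read_state();p=s["eef_pos"];print(s["clock"],p,s["eef_rot"],proj(S,p),proj(S,[589.5,-312.4,180]))
cv2.imwrite("pics/c6.png",cv2.resize(np.ascontiguousarray(S["image"][165:285,120:280,::-1]),(800,600),interpolation=cv2.INTER_CUBIC))
E
```

```text
8.375 [ 590.16542148 -312.51100367  210.11112974] [ 3.14104952e+00 -1.74346810e-03 -2.27082693e-01] [185.90442414 213.02470074] [188.276102   220.44223466]
```

View pics/c6.png

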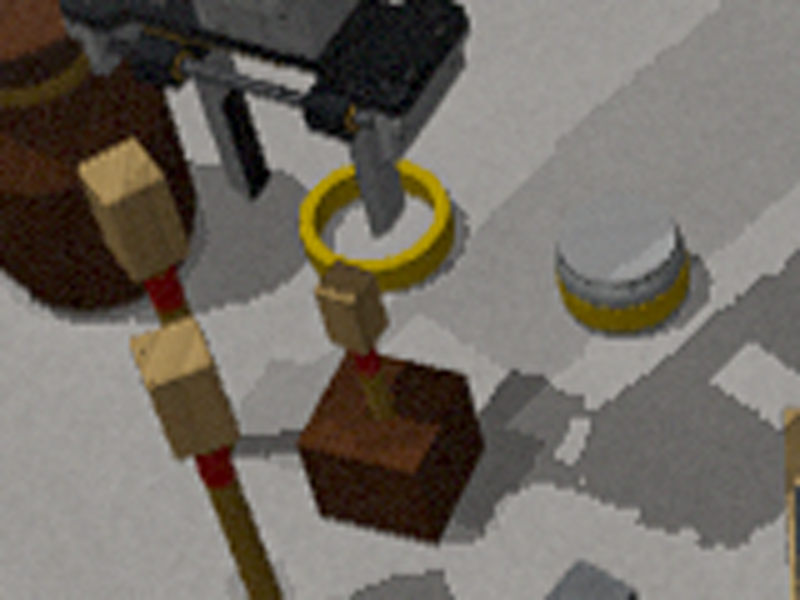

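The crop shows the tips at scene about (172,204) and (197,211), straddling the handle at (190,222), with the tall rods clear of the body. Descending to grasp.

Request:
{"fn": "move_arm", "kwargs": {
  "dp": [
    [0, 0, -20],
    [0, 0, -20],
    [0, 0, -15],
    [0, 0, -10],
    [0, 0, 0],
    [0, 0, 0]
  ],
  "rotation": [
    [0, 0, 0],
    [0, 0, 0],
    [0, 0, 0],
    [0, 0, 0],
    [0, 0, 0],
    [0, 0, 0]
  ],
  "hand": [0.7, 0.7, 0.7, 0.7, 0.7, 0.7]
}}

```text
clock: 9.12
eef_pos: [590.1, -312.6, 144.5]
eef_rot: [3.141, -0.001, -0.227]
wrist_force: [-0.2, -0.5, 0.5]
finger_gap: 65.9
finger_force: 0.0
```

Request:
{"fn": "move_arm", "kwargs": {
  "dp": [
    [0, 0, 0],
    [0, 0, 0],
    [0, 0, 0],
    [0, 0, 0],
    [0, 0, 0],
    [0, 0, 0],
    [0, 0, 0]
  ],
  "rotation": [
    [0, 0, 0],
    [0, 0, 0],
    [0, 0, 0],
    [0, 0, 0],
    [0, 0, 0],
    [0, 0, 0],
    [0, 0, 0]
  ],
  "hand": [0, 0, 0, 0, 0, 0, 0],
  "newtons": 30
}}

```text
clock: 10.0
eef_pos: [589.8, -312.4, 143.6]
eef_rot: [-3.142, 0.0, -0.227]
wrist_force: [-0.4, -1.0, 0.1]
finger_gap: 23.6
finger_force: 29.8
```

Request:
{"fn": "move_arm", "kwargs": {
  "dp": [
    [0, 0, 10],
    [0, 0, 15],
    [0, 0, 20],
    [0, 0, 20],
    [0, 0, 20],
    [0, 0, 20],
    [0, 0, 20],
    [0, 0, 20],
    [0, 0, 15],
    [0, 0, 0]
  ],
  "rotation": [
    [0, 0, 0],
    [0, 0, 0],
    [0, 0, 0],
    [0, 0, 0],
    [0, 0, 0],
    [0, 0, 0],
    [0, 0, 0],
    [0, 0, 0],
    [0, 0, 0],
    [0, 0, 0]
  ],
  "hand": [0, 0, 0, 0, 0, 0, 0, 0, 0, 0]
}}

```text
clock: 11.25
eef_pos: [590.0, -312.5, 305.1]
eef_rot: [3.141, -0.002, -0.227]
wrist_force: [-0.2, 0.2, -1.6]
finger_gap: 23.6
finger_force: 29.8
```

Holding it: gap 23.6 mm, 1.6 N of weight. Carry it to over the bridge bore.

Request:
{"fn": "move_arm", "kwargs": {
  "dp": [
    [1.2, 30, 0],
    [1.2, 40, 0],
    [1.2, 40, 0],
    [1.2, 40, 0],
    [1.2, 40, 0],
    [1.2, 40, 0],
    [1.2, 40, 0],
    [1.2, 40, 0],
    [1.2, 40, 0],
    [1.2, 30, 0]
  ],
  "rotation": [
    [0, 0, 0],
    [0, 0, 0],
    [0, 0, 0],
    [0, 0, 0],
    [0, 0, 0],
    [0, 0, 0],
    [0, 0, 0],
    [0, 0, 0],
    [0, 0, 0],
    [0, 0, 0]
  ],
  "hand": [0, 0, 0, 0, 0, 0, 0, 0, 0, 0]
}}

```text
clock: 12.5
eef_pos: [601.4, 69.2, 302.9]
eef_rot: [3.141, 0.001, -0.226]
wrist_force: [0.6, 0.5, -1.9]
finger_gap: 23.4
finger_force: 29.8
```

Request:
{"fn": "move_arm", "kwargs": {
  "dp": [
    [0.3, 12, 0],
    [0, 0, -12],
    [0, 0, -12],
    [0, 0, 0],
    [0, 0, 0]
  ],
  "rotation": [
    [0, 0, 0],
    [0, 0, 0],
    [0, 0, 0],
    [0, 0, 0],
    [0, 0, 0]
  ],
  "hand": [0, 0, 0, 0, 0]
}}

```text
clock: 13.12
eef_pos: [602.1, 79.1, 279.8]
eef_rot: [-3.142, -0.0, -0.228]
wrist_force: [0.7, 0.1, -1.2]
finger_gap: 23.8
finger_force: 29.8
```

```bash
python3 - <<'E'
from h import *
S=snap("scene");s=manip.read_state();p=np.array(s["eef_pos"]);print(s["clock"],p,s["eef_rot"])
tip=p-[0,0,133.6];print("tip expected",tip,proj(S,tip),"band",proj(S,tip+[0,0,107]),"bore",proj(S,[602.3,79.6,135]))
cv2.imwrite("pics/c7.png",cv2.resize(np.ascontiguousarray(S["image"][190:280,280:400,::-1]),(800,600),interpolation=cv2.INTER_CUBIC))
E
```

```text
13.175 [602.22350156  79.19580179 280.0286438 ] [-3.14139294e+00 -5.94873796e-04 -2.27830210e-01]
tip expected [602.22350156  79.19580179 146.4286438 ] [339.04343432 248.79954204] band [340.3489516  222.04101187] bore [339.06706557 251.50740667]
```

View pics/c7.png

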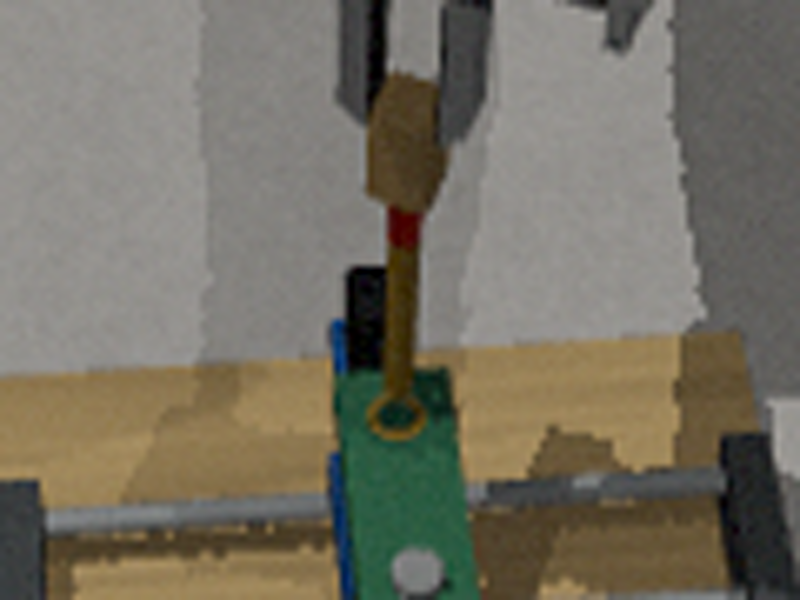

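The picture shows the rod upright, with its tip at scene about (339.3,249.3) just over the rim centre (339.0,251.9). It's aligned within about 1 mm, so I'll lower gently.

Request:
{"fn": "move_arm", "kwargs": {
  "dp": [
    [0, -0.5, -5],
    [0, 0, -5],
    [0, 0, -4],
    [0, 0, -4],
    [0, 0, -4],
    [0, 0, 0]
  ],
  "rotation": [
    [0, 0, 0],
    [0, 0, 0],
    [0, 0, 0],
    [0, 0, 0],
    [0, 0, 0],
    [0, 0, 0]
  ],
  "hand": [0, 0, 0, 0, 0, 0]
}}

```text
clock: 13.92
eef_pos: [602.0, 79.1, 257.3]
eef_rot: [3.141, 0.0, -0.227]
wrist_force: [0.5, -0.0, -1.7]
finger_gap: 23.5
finger_force: 29.8
```

No force with the tip 11 mm into the bore. Continuing down to just above the lower bushing.

Request:
{"fn": "move_arm", "kwargs": {
  "dp": [
    [0, 0, -6],
    [0, 0, -6],
    [0, 0, -6],
    [0, 0, -6],
    [0, 0, -6],
    [0, 0, -6],
    [0, 0, -6],
    [0, 0, -5],
    [0, 0, 0]
  ],
  "rotation": [
    [0, 0, 0],
    [0, 0, 0],
    [0, 0, 0],
    [0, 0, 0],
    [0, 0, 0],
    [0, 0, 0],
    [0, 0, 0],
    [0, 0, 0],
    [0, 0, 0]
  ],
  "hand": [0, 0, 0, 0, 0, 0, 0, 0, 0]
}}

```text
clock: 15.05
eef_pos: [601.9, 79.1, 210.2]
eef_rot: [3.141, 0.001, -0.227]
wrist_force: [-0.4, -0.0, -1.7]
finger_gap: 23.5
finger_force: 29.8
```

Tip at about 76.6. Now into the lower bushing.

Request:
{"fn": "move_arm", "kwargs": {
  "dp": [
    [0, 0, -5],
    [0, 0, -5],
    [0, 0, -4],
    [0, 0, -4],
    [0, 0, -4],
    [0, 0, 0]
  ],
  "rotation": [
    [0, 0, 0],
    [0, 0, 0],
    [0, 0, 0],
    [0, 0, 0],
    [0, 0, 0],
    [0, 0, 0]
  ],
  "hand": [0, 0, 0, 0, 0, 0]
}}

```text
clock: 15.8
eef_pos: [602.0, 79.1, 188.3]
eef_rot: [3.141, 0.0, -0.227]
wrist_force: [0.8, -0.6, -1.5]
finger_gap: 23.7
finger_force: 29.8
```

Request:
{"fn": "move_arm", "kwargs": {
  "dp": [
    [0, 0, -5],
    [0, 0, -5],
    [0, 0, -5],
    [0, 0, -5],
    [0, 0, -4],
    [0, 0, -2.5],
    [0, 0, 0],
    [0, 0, 0],
    [0, 0, 0]
  ],
  "rotation": [
    [0, 0, 0],
    [0, 0, 0],
    [0, 0, 0],
    [0, 0, 0],
    [0, 0, 0],
    [0, 0, 0],
    [0, 0, 0],
    [0, 0, 0],
    [0, 0, 0]
  ],
  "hand": [0, 0, 0, 0, 0, 0, 0, 0, 0]
}}

```text
clock: 16.92
eef_pos: [602.1, 79.2, 162.3]
eef_rot: [-3.142, -0.0, -0.227]
wrist_force: [1.6, 0.2, -2.7]
finger_gap: 23.5
finger_force: 29.8
```

```bash
python3 - <<'E'
from h import *
S=snap("scene");s=manip.read_state();print(s["clock"],s["eef_pos"],s["wrist_force"],s["moment"],s["finger_force"])
cv2.imwrite("pics/c8.png",cv2.resize(np.ascontiguousarray(S["image"][200:290,280:400,::-1]),(800,600),interpolation=cv2.INTER_CUBIC))
E
```

```text
16.975 [602.11637369  79.10367535 162.28395791] [-0.14812549 -0.02784396 -1.00171232] [ 0.09458859 -0.16187647 -0.05102228] 29.812625348567963
```

View pics/c8.png

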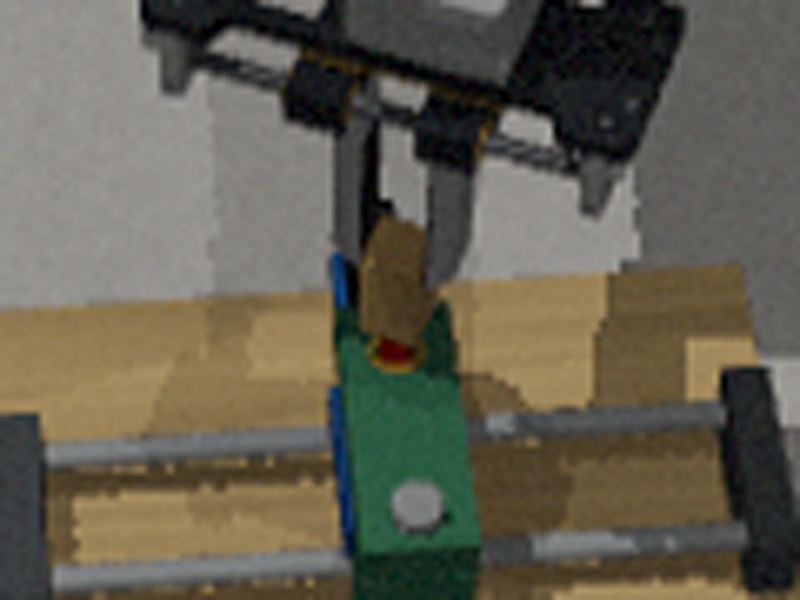

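The red band is level with the rim at scene about (339,252). The rod is upright, held at 30 N and nearly free of side load. Handing in.

```bash
python3 -c "
from cell import manip
print(manip.sign_off())"
```

```text
the job is handed in; nothing more can be done
None
```

I handed the job in at about 17 s with the rod threaded through both aligned bushings and held at rest, the red band level with the bridge top; the judge's verdict was not shown.

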